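# Put the honed chisels back in the rack in order of width

### The arm

A 6-joint arm with a two-finger parallel gripper is mounted at the origin on the work surface; the furniture and walls round the work are solid. World frame = base frame: x ahead of the robot, y to its left, z up, the work surface at z = 0. Lengths are in mm, angles in rad, forces in N, time in s.
With the tool pointing down it reaches from about 250 to 775 mm from the base axis. Payload 4 kg.
Tool frame: the origin (TCP) lies on the centre line of the jaws, within the pads' length; the fingertips stand 11 mm ahead of it and the grasp point (between the pads) lies 8 mm behind it; x points along the fingers, y is the direction in which the jaws open and shut, and the axes are right-handed (so a half turn about x gives the same grasp; the last joint's range is limited). The gripper opens to 94 mm and grips with 3 to 60 N. Pads are 16 mm wide; open, the fingers measure 119 mm over their backs; the gripper's body (75 mm by 177 mm) begins 78 mm behind the grasp point.
Start: joints at [-1.206, 0.087, 1.371, -0, 1.684, -0.103], TCP at [248.008, -490.929, 216.506] pointing down, gripper open.
Joint ranges: [-3.1, 3.1], [-0.76, 2.03], [0.27, 2.55], [-1.08, 4.22], [0.17, 2.65], [-2.57, 2.57]. Speed limits (rad/s): [2.79, 2.79, 3.14, 3.14, 3.14, 3.14].

### API

Orientations are given as [roll, pitch, yaw] about the fixed x, y, z axes, in that order (R = Rz(yaw) Ry(pitch) Rx(roll)).
In Python, from station import env, imaging gives the robot as it stands. The module is installed in compiled form; this text tells all that it offers.
- The arm moves only by the shell command python3 -m pendant 'ROWS' [FORCE]. ROWS is JSON, a list of rows, each a list of 3 entries, a list of its own where there are three numbers: the opening, from 0 (shut) to 1 (fully open), then the shift along the tool's x, y, z in cm, then the turn about the tool's x in rad. A call has 1 to 10 rows; each row shifts and turns the commanded pose from where the row before left it, along the tool's axes as they then stand; what a row does not reach is not made up. A row lasts 1/8 s, in which the tool goes at most 62.5 mm and 10.7 degrees, less where a joint would pass 70% of its speed; a pose out of reach is approached as far as the arm can. A call with a gripper value outside its range is refused whole. The fingers move at their own pace and stop on an object; FORCE is the grip in N (left out, the last holds). Time passes only in rows, so rows that do not move let the fingers close. It gives the time, the measured TCP pose, the force and the opening at its end, in the units of the state.
- env.state(): the state, without advancing time (a new reading comes with each control period).
- imaging.read_camera(name): name is "scene" or "top" or "wrist"; returns a dict with "frame" (480x640x3 uint8, blue, green, red), "mtx" (3x3 intrinsics, pixels), "xyz" and "orientation" of the camera in the world. Camera axes: x right, y down, z forward; pixel columns grow to the right and rows downward; lengths in mm; the calibration is good to about 2 mm. A picture is of the moment at which its call begins. There is no depth.
- env.job_done(): hands the job in, once; it reports no verdict.
Trained networks look in a picture, given as the dict that the camera call returned (one of the last four; its "shot" number tells which), for a name from the list of things; names that differ only in an ending like _2 or _b are one class to them, and where a whole thing is asked for, a point or a joint stands for the part that bears it (a point fixed in the world has none). Each returns a list of dicts, best first, with "score" (0 to 1); they miss things now and then, are a little off and sometimes report something else, mostly with a low value. They report only what shows in the picture. A call takes as long as a camera call.
- imaging.regions_of(picture, name): "region" (480x640 bool, what is visible of it) and "rect" ([left, top, width, height] in pixels, round what is visible of it).
The state is a dict: "t": time; "joints": joint angles; "qvel": joint speeds; "effort": joint torques, N m; "position": TCP position; "ee_rot": TCP orientation; "wrist_force": force on the tool from outside, world axes, zero at the start; "torque": the same for the moment, N m; "gripper_width": finger opening in mm.
Only numpy, scipy, OpenCV 4.12 (cv2) and the standard library are available. Lean on these libraries where they do the work, as an engineer would, in place of code of your own. Each camera call takes 0.05 s, during which the arm holds its last target.

### The job

Four freshly honed chisels lie on the hardboard sheet, and the widest of the set is already back at one end of the chisel rack. Leave that one where it is and lay the other four in the empty saddles so that blade widths run in order along the row, from the widest at its end to the narrowest at the opposite end. Each handle must sit down in its V on the near side and its blade rest straight across the rail on the far side, as the widest one does.

Things in the scene. Friction and masses are not known exactly. Their poses are not given: they have to be found in the camera images.
- chisel_40: chisel with a 40 mm wide blade (the widest), octagonal brown wooden handle. Origin on the handle's underside 20 mm behind the brass ferrule: grip there; x to the cutting edge, z up. Handle 28 mm across flats, x = -85 to +20, its axis at z = +14; cap to -94; blade 4.5 mm thick, x = 38 to 115, underside z = +10. 0.18 kg. Already seated in saddle_taken.
- chisel_30: chisel with a 30 mm wide blade (second widest), octagonal brown wooden handle. Origin on the handle's underside 20 mm behind the brass ferrule: grip there; x to the cutting edge, z up. Handle 28 mm across flats, x = -85 to +20, its axis at z = +14; cap to -94; blade 4.5 mm thick, x = 38 to 115, underside z = +10. 0.16 kg, balances at x = +6. Starts flat on the 7 mm sheet.
- chisel_20: chisel with a 20 mm wide blade (middle), octagonal brown wooden handle. Origin on the handle's underside 20 mm behind the brass ferrule: grip there; x to the cutting edge, z up. Handle 28 mm across flats, x = -85 to +20, its axis at z = +14; cap to -94; blade 4.5 mm thick, x = 38 to 115, underside z = +10. 0.14 kg, balances at x = -7. Starts flat on the 7 mm sheet.
- chisel_12: chisel with a 12 mm wide blade (second narrowest), octagonal brown wooden handle. Origin on the handle's underside 20 mm behind the brass ferrule: grip there; x to the cutting edge, z up. Handle 28 mm across flats, x = -85 to +20, its axis at z = +14; cap to -94; blade 4.5 mm thick, x = 38 to 115, underside z = +10. 0.12 kg, balances at x = -20. Starts flat on the 7 mm sheet.
- chisel_6: chisel with a 6 mm wide blade (the narrowest), octagonal brown wooden handle. Origin on the handle's underside 20 mm behind the brass ferrule: grip there; x to the cutting edge, z up. Handle 28 mm across flats, x = -85 to +20, its axis at z = +14; cap to -94; blade 4.5 mm thick, x = 38 to 115, underside z = +10. 0.10 kg, balances at x = -34. Starts flat on the 7 mm sheet.
- saddle_taken: light wood V cradle, at that end of the row (left or right) where the 40 mm chisel lies. Origin: where a seated chisel's origin lies, 26 mm above the bench; x to the blade rail, y along the row to the left, z up. Fixed. Same shape and 66 mm spacing as saddle_middle.
- saddle_left: light wood V cradle, second from the left end. Origin: where a seated chisel's origin lies, 26 mm above the bench; x to the blade rail, y along the row to the left, z up. Fixed. Same shape and 66 mm spacing as saddle_middle.
- saddle_middle: light wood V cradle, middle of the row of five. Origin: where a seated chisel's origin lies, 26 mm above the bench; x to the blade rail, y along the row to the left, z up. Fixed. 90-degree V block at x = -71 to -49, 54 mm wide, mouth 44 mm, top z = +16. Cork-topped blade rail at x = 73 to 97, top z = +10; tray floor between at z = -14, tray lip z = -6. Row spacing 66 mm.
- saddle_right: light wood V cradle, second from the right end. Origin: where a seated chisel's origin lies, 26 mm above the bench; x to the blade rail, y along the row to the left, z up. Fixed. Same shape and 66 mm spacing as saddle_middle.
- saddle_free_end: light wood V cradle, empty, at the other end of the row from the 40 mm chisel. Origin: where a seated chisel's origin lies, 26 mm above the bench; x to the blade rail, y along the row to the left, z up. Fixed. Same shape and 66 mm spacing as saddle_middle.

How it is judged (in metres and radians):
At the end, for the whole second after the job is handed in: From the end with the 40 mm chisel the row reads 40, 30, 20, 12, 6 mm: each chisel's origin is within 25 mm lengthwise, 9 mm sideways and 6 mm in height of its saddle's origin, within 0.12 rad of the saddle's direction and 0.15 rad of upright, at rest and released (x of chisel_40 in the frame of saddle_taken between -0.025 and 0.025 m and y of chisel_40 in the frame of saddle_taken between -0.009 and 0.009 m and z of chisel_40 in the frame of saddle_taken between -0.006 and 0.006 m and angle between the x axis of chisel_40 and the x axis of saddle_taken, either way round below 0.12 rad and angle between each of chisel_40, chisel_20, chisel_6's own z axis and vertical below 0.15 rad and linear speed of each of chisel_40, chisel_20, chisel_6 below 0.02 m/s and angular speed of each of chisel_40, chisel_20, chisel_6 below 0.2 rad/s and x of chisel_20 in the frame of saddle_middle between -0.025 and 0.025 m and y of chisel_20 in the frame of saddle_middle between -0.009 and 0.009 m and z of chisel_20 in the frame of saddle_middle between -0.006 and 0.006 m and angle between the x axis of chisel_20 and the x axis of saddle_middle, either way round below 0.12 rad and x of chisel_6 in the frame of saddle_free_end between -0.025 and 0.025 m and y of chisel_6 in the frame of saddle_free_end between -0.009 and 0.009 m and z of chisel_6 in the frame of saddle_free_end between -0.006 and 0.006 m and angle between the x axis of chisel_6 and the x axis of saddle_free_end, either way round below 0.12 rad and ((y of saddle_taken in the frame of saddle_middle above 0 m and (x of chisel_30 in the frame of saddle_left between -0.025 and 0.025 m and y of chisel_30 in the frame of saddle_left between -0.009 and 0.009 m and z of chisel_30 in the frame of saddle_left between -0.006 and 0.006 m and angle between the x axis of chisel_30 and the x axis of saddle_left, either way round below 0.12 rad and angle between chisel_30's own z axis and vertical below 0.15 rad and linear speed of chisel_30 below 0.02 m/s and angular speed of chisel_30 below 0.2 rad/s) and (x of chisel_12 in the frame of saddle_right between -0.025 and 0.025 m and y of chisel_12 in the frame of saddle_right between -0.009 and 0.009 m and z of chisel_12 in the frame of saddle_right between -0.006 and 0.006 m and angle between the x axis of chisel_12 and the x axis of saddle_right, either way round below 0.12 rad and angle between chisel_12's own z axis and vertical below 0.15 rad and linear speed of chisel_12 below 0.02 m/s and angular speed of chisel_12 below 0.2 rad/s)) or (y of saddle_taken in the frame of saddle_middle below 0 m and (x of chisel_30 in the frame of saddle_right between -0.025 and 0.025 m and y of chisel_30 in the frame of saddle_right between -0.009 and 0.009 m and z of chisel_30 in the frame of saddle_right between -0.006 and 0.006 m and angle between the x axis of chisel_30 and the x axis of saddle_right, either way round below 0.12 rad and angle between chisel_30's own z axis and vertical below 0.15 rad and linear speed of chisel_30 below 0.02 m/s and angular speed of chisel_30 below 0.2 rad/s) and (x of chisel_12 in the frame of saddle_left between -0.025 and 0.025 m and y of chisel_12 in the frame of saddle_left between -0.009 and 0.009 m and z of chisel_12 in the frame of saddle_left between -0.006 and 0.006 m and angle between the x axis of chisel_12 and the x axis of saddle_left, either way round below 0.12 rad and angle between chisel_12's own z axis and vertical below 0.15 rad and linear speed of chisel_12 below 0.02 m/s and angular speed of chisel_12 below 0.2 rad/s)))); the robot touches nothing.
It fails at once if the 40 mm chisel was shifted more than 30 mm from its place (distance of chisel_40 from where it was at the start of the episode above 0.03 m).
It also fails if it takes over 90 s, if anything falls off the work surface, if the arm or the gripper's body presses on something with over 40 N, if the wrist force passes 120 N, or if a joint passes its speed limit or range.

## Working session

There is one attempt and no reset: what is moved stays moved. The work goes in short steps, Python scripts to look and compute and a shell command to move; the robot and the scene stay as the last step left them, time stands still between calls to the robot, and variables do not carry over. Pictures are saved under pics/ and viewed, and the job is handed in when it is done.

```bash
mkdir -p pics; ls
python3 - <<'E'
from station import env, imaging
import cv2
print(env.state())
for n in ("scene","top","wrist"):
    p=imaging.read_camera(n); cv2.imwrite(f"pics/{n}0.png",p["frame"]); print(n,p["mtx"],p["xyz"],p["orientation"])
    if n!="wrist":
        for k in ("chisel_40","chisel_30","chisel_20","chisel_12","chisel_6","saddle_taken","saddle_left","saddle_middle","saddle_right","saddle_free_end"):
            try: print(k,[(round(r["score"],2),list(r["rect"])) for r in imaging.regions_of(p,k)][:4])
            except Exception as e: print(k,e)
E
```

```text
pics
{'t': 0.0, 'joints': array([-1.20609812e+00,  8.79639434e-02,  1.37222501e+00, -8.49536092e-06,
        1.68360896e+00, -1.03109893e-01]), 'qvel': array([ 0.00047864, -0.00078806, -0.00059545, -0.00049542, -0.00100684,
        0.00118929]), 'effort': array([-1.07760259e-04, -3.40184677e+01, -3.02426755e+01,  7.18362350e-02,
        3.30178253e-02, -1.74577840e-04]), 'position': array([ 247.81394712, -490.42459111,  215.31411286]), 'ee_rot': array([-1.67007745,  1.56859105,  1.93932236]), 'wrist_force': array([ 0.12576393, -0.00216134,  0.46620178]), 'torque': array([-0.04643716, -0.06649879,  0.0250376 ]), 'gripper_width': 93.70750243866408}
scene [[623.85758912   0.         325.09960888]
 [  0.         623.85758912 242.30738273]
 [  0.           0.           1.        ]] [-282.15585998 -429.17118991 1120.67693626] [-2.46953744  0.00549811 -1.03529159]
chisel_40 [(0.8, [440.6, 311.8, 54.3, 52.7])]
chisel_30 [(0.8, [440.6, 311.8, 54.3, 52.7])]
chisel_20 [(0.8, [440.6, 311.8, 54.3, 52.7])]
chisel_12 [(0.8, [440.6, 311.8, 54.3, 52.7])]
chisel_6 [(0.8, [440.6, 311.8, 54.3, 52.7])]
s
[... 1050 characters left out ...]
0.63, [215.2, 195.1, 18.3, 74.4])]
chisel_6 [(0.86, [443.4, 207.9, 16.1, 81.0]), (0.75, [186.4, 194.1, 18.8, 74.3]), (0.64, [243.9, 194.6, 21.5, 79.5]), (0.63, [215.2, 195.1, 18.3, 74.4])]
saddle_taken [(0.27, [246.1, 195.6, 20.5, 77.1])]
saddle_left [(0.28, [182.6, 194.8, 21.1, 74.2])]
saddle_middle [(0.6, [388.1, 264.7, 21.2, 5.4])]
saddle_right [(0.67, [408.3, 262.3, 20.2, 8.4])]
saddle_free_end [(0.64, [337.6, 250.5, 19.2, 7.9]), (0.49, [210.9, 193.8, 23.4, 76.3])]
wrist [[363.39514393   0.         324.56192183]
 [  0.         363.39514393 238.4024014 ]
 [  0.           0.           1.        ]] [ 314.80739219 -458.04217419  384.3427366 ] [ 2.88177095e+00  6.30741439e-04 -1.10259635e+00]
```

View pics/top0.png

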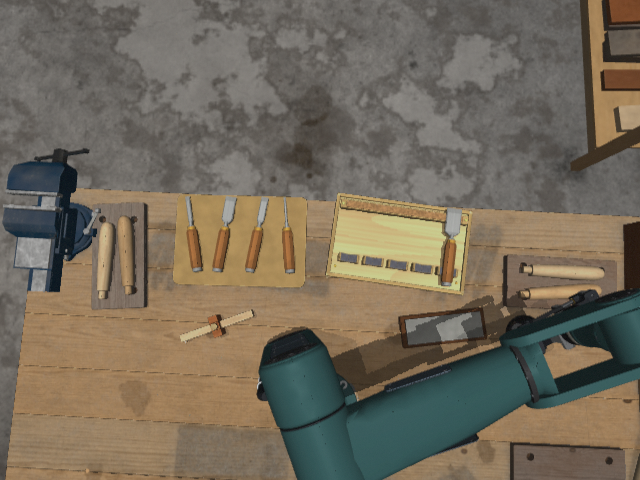

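View pics/scene0.png

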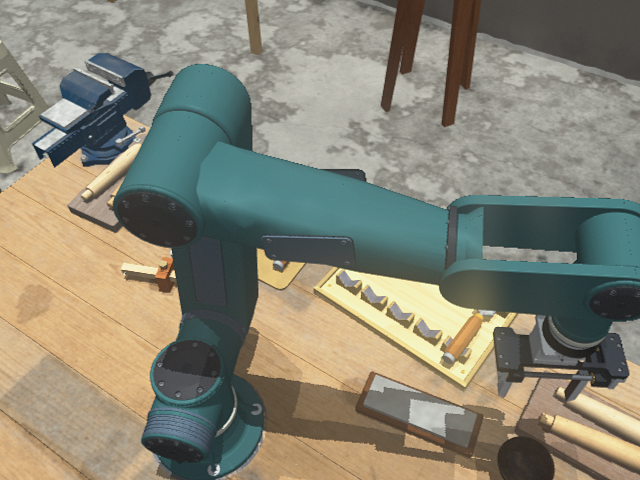

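Run:
```python
import cv2
a=cv2.imread("pics/top0.png")
cv2.imwrite("pics/topA.png",cv2.resize(a[180:300,160:300],None,fx=5,fy=5,interpolation=cv2.INTER_CUBIC))
cv2.imwrite("pics/topB.png",cv2.resize(a[190:310,320:480],None,fx=5,fy=5,interpolation=cv2.INTER_CUBIC))
```

```text
(no output)
```

View pics/topA.png

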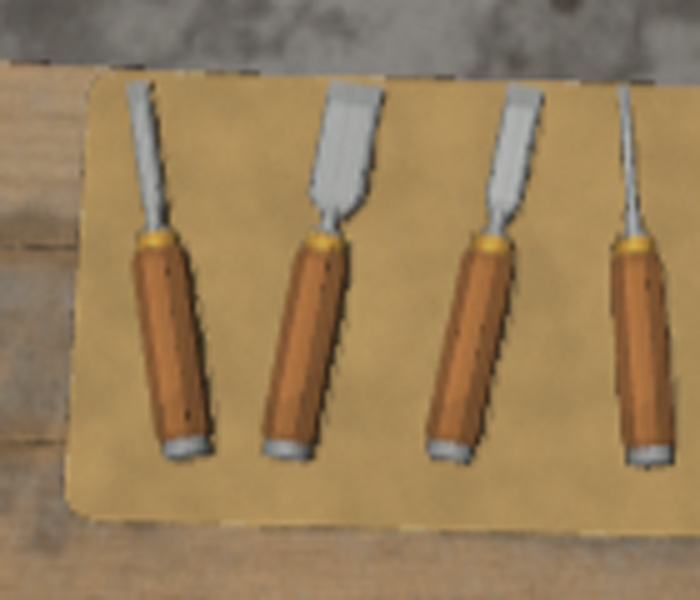

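View pics/topB.png

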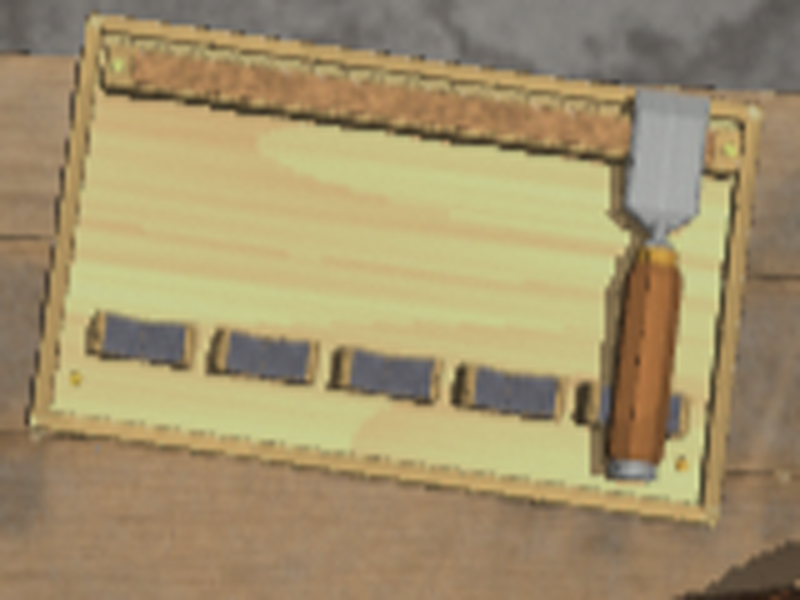

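The top view shows the sheet chisels from left to right as 12, 30, 20 and 6 mm, with blades pointing up at zoom tips (138,88), (355,88), (525,92) and (625,88). The 40 mm chisel is at the right end of the rack (zoom x≈650). So from left to right the saddles need 6, 12, 20, 30, then 40. Next I'll turn the pixels into positions.

```bash
cat > h.py <<'E'
from station import env, imaging
import cv2, numpy as np
from scipy.spatial.transform import Rotation as R
def rot(o): return R.from_euler('xyz',o).as_matrix()
def rays(p,uv):
    uv=np.atleast_2d(np.array(uv,float)); d=np.c_[uv,np.ones(len(uv))]@np.linalg.inv(p["mtx"]).T
    return d@rot(p["orientation"]).T
def toplane(p,uv,z):
    d=rays(p,uv); c=np.array(p["xyz"]); return c+d*((z-c[2])/d[:,2])[:,None]
def proj(p,X):
    X=np.atleast_2d(X); c=(X-np.array(p["xyz"]))@rot(p["orientation"]); c=c@p["mtx"].T; return c[:,:2]/c[:,2:]
def tool():
    s=env.state(); return np.array(s["position"]),rot(s["ee_rot"])
def delta(target,yaw=None):
    """yaw: desired direction of jaw axis (tool y), mod pi. returns cm in current tool axes and turn"""
    P,M=tool(); d=M.T@(np.array(target)-P)/10
    t=0
    if yaw is not None:
        v=M.T@np.array([np.cos(yaw),np.sin(yaw),0]); t=np.arctan2(v[2],v[1]); t=(t+np.pi/2)%np.pi-np.pi/2
    return d,t
E
python3 - <<'E'
from h import *
p=imaging.read_camera("top")
for z,rs in ((21,imaging.regions_of(p,"chisel_30")),):
    for r in rs:
        v,u=np.nonzero(r["region"]); 
        zz=40 if u.mean()>400 else 21
        W=toplane(p,np.c_[u,v],zz)[:,:2]; m=W.mean(0); ev=np.linalg.svd(W-m,full_matrices=False)[2][0]
        if ev[0]<0: ev=-ev
        s=(W-m)@ev; lo,hi=np.percentile(s,[0.3,99.7]); 
        o=m+ev*(lo+94/209*(hi-lo))
        print(round(r["score"],2),"px",u.mean().round(),"len",(hi-lo).round(1),"origin",o.round(1),"yaw",np.arctan2(ev[1],ev[0]).round(3))
# V blocks tops from zoom B centers
c=np.array([[147,340],[267,357],[389,374],[512,392]])/5+[320,190]-0.4
W=toplane(p,c,38); print(W.round(1)); print(np.diff(W,axis=0))
E
```

```text
0.94 px 193.0 len 201.9 origin [450.2 345.5] yaw 0.171
0.83 px 450.0 len 208.6 origin [ 420.5 -346.5] yaw -0.125
0.8 px 224.0 len 211.6 origin [451.1 261.6] yaw -0.148
0.78 px 256.0 len 207.2 origin [451.7 172.1] yaw -0.184
0.7 px 288.0 len 198.5 origin [446.5  87.5] yaw 0.088
[[ 397.   -79.3   38. ]
 [ 388.6 -143.1   38. ]
 [ 380.2 -207.8   38. ]
 [ 371.3 -272.9   38. ]]
[[ -8.39797564 -63.79537212   0.        ]
 [ -8.36682266 -64.7031851    0.        ]
 [ -8.87127323 -65.06966672   0.        ]]
```

View pics/wrist0.png

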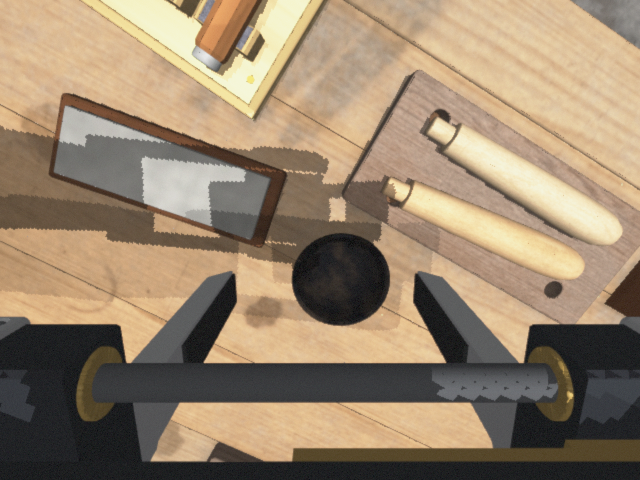

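Run:
```python
from h import *
P,M=tool(); print(P,M.round(3)); print(delta([370,-190,330],np.pi/2-0.13))
```

```text
[ 247.99149017 -490.91889504  216.49976904] [[ 0.     0.451 -0.893]
 [-0.    -0.893 -0.451]
 [-1.     0.     0.   ]]
(array([-11.35189952, -21.35758448, -24.45799594]), np.float64(0.5977505114015345))
```

```bash
python3 -m pendant '[[1,[-3.5,0,0],0],[1,[-3.5,0,0],0],[1,[-1.5,-4,-4],0],[1,[-1.5,-4,-4.5],0],[1,[-1.35,-4.4,-4.5],0],[1,[0,-4.5,-5],0],[1,[0,-4.5,-6],0],[1,[0,0,0],0.18],[1,[0,0,0],0.18],[1,[0,0,0],0.18]]'; python3 -m pendant '[[0.6,[0,0,0],0.06],[0.6,[0,0,0],0],[0.6,[0,0,0],0],[0.6,[0,0,0],0]]'
python3 - <<'E'
from h import *
P,M=tool(); print(P,M.round(3))
p=imaging.read_camera("wrist"); cv2.imwrite("pics/w1.png",p["frame"])
print(p["xyz"],p["orientation"])
for k in ("saddle_left","saddle_middle","saddle_right","saddle_free_end","saddle_taken","chisel_40"):
    print(k,[(round(r["score"],2),list(r["rect"])) for r in imaging.regions_of(p,k)][:6])
E
```

```text
t: 2.5
position: [358.0, -208.6, 329.8]
ee_rot: [2.392, 1.57, -0.827]
wrist_force: [-0.2, -0.2, -0.6]
gripper_width: 94.0
t: 3.0
position: [357.9, -209.1, 329.6]
ee_rot: [2.491, 1.571, -0.782]
wrist_force: [-0.1, -0.3, -0.7]
gripper_width: 58.3
[ 357.85102079 -209.07380768  329.61671725] [[ 0.    -0.131 -0.991]
 [-0.    -0.991  0.131]
 [-1.     0.    -0.   ]]
[ 431.98470727 -219.54013507  497.45371951] [ 2.88152428e+00  2.79132875e-04 -1.70219285e+00]
saddle_left [(0.62, [245.6, 173.1, 46.4, 19.9]), (0.21, [194.8, 174.0, 53.0, 22.7])]
saddle_middle [(0.72, [2.8, 71.4, 42.7, 170.5]), (0.71, [297.3, 170.5, 49.8, 26.6])]
saddle_right [(0.87, [351.9, 172.9, 43.5, 21.0])]
saddle_free_end [(0.56, [192.0, 171.3, 52.7, 22.8])]
saddle_taken [(0.81, [398.9, 174.9, 49.4, 19.9])]
chisel_40 [(0.83, [51.2, 63.4, 69.7, 171.1]), (0.64, [0.0, 69.4, 44.1, 170.4]), (0.63, [414.1, 35.2, 40.8, 179.7])]
```

View pics/w1.png

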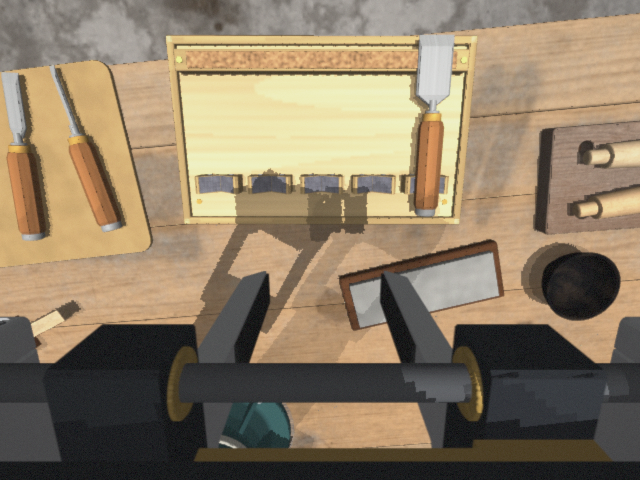

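Run:
```python
from h import *
a=cv2.imread("pics/w1.png")
cv2.imwrite("pics/w1z.png",cv2.resize(a[165:205,185:345],None,fx=5,fy=5,interpolation=cv2.INTER_CUBIC))
cv2.imwrite("pics/w1y.png",cv2.resize(a[30:225,330:480],None,fx=3,fy=3,interpolation=cv2.INTER_CUBIC))
p=imaging.read_camera("wrist"); P=None
# predicted block corners for rack pose
W=toplane(p,[[217.5,183.5],[269.8,183.5],[322,183.5],[373.5,183.5]],40); print(W.round(1)); 
print(np.diff(W,axis=0).round(1))
# handle 40: 
for k in imaging.regions_of(p,"chisel_40"):
    v,u=np.nonzero(k["region"]); W=toplane(p,np.c_[u,v],40 if u.mean()>300 else 21)[:,:2]; m=W.mean(0); ev=np.linalg.svd(W-m,full_matrices=False)[2][0]
    ev*=np.sign(ev[0]); s=(W-m)@ev; lo,hi=np.percentile(s,[.3,99.7]); o=m+ev*(lo+94/209*(hi-lo)); print(hi-lo,o,np.arctan2(ev[1],ev[0]))
```

```text
[[ 399.5  -79.9   40. ]
 [ 390.9 -144.8   40. ]
 [ 382.3 -209.6   40. ]
 [ 373.8 -273.5   40. ]]
[[ -8.6 -64.9   0. ]
 [ -8.6 -64.8   0. ]
 [ -8.5 -63.9   0. ]]
204.60096579816127 [448.85242208  87.33034316] 0.07939351123486467
207.57168555888765 [ 417.91397619 -346.2387132 ] -0.1253926232246454
209.22156967788848 [448.58422535 171.55772325] -0.20064789069888805
```

View pics/w1z.png

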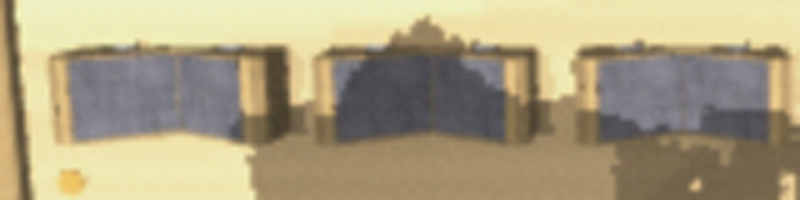

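View pics/w1y.png

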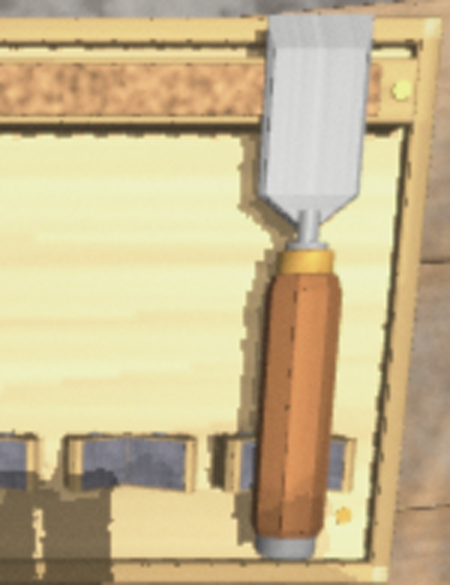

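Run:
```python
from h import *
p=imaging.read_camera("wrist")
W=toplane(p,[[216,183.5],[269,183.5],[321.9,183.5],[373.6,183.5]],42)[:,:2]
V=toplane(p,[[220.4,183],[271.4,183],[321.6,183]],20)[:,:2]
print(W.round(1),V.round(1),np.diff(V,axis=0))
yaw=-0.131; ex=np.array([np.cos(yaw),np.sin(yaw)]); ey=np.array([-ex[1],ex[0]])
k=np.array([2,1,0,-1])
mid=(W-66*k[:,None]*ey).mean(0)+60*ex; print("mid",mid)
print("midV",(V-66*k[:3,None]*ey).mean(0)+60*ex)
for n,k in (("free",2),("left",1),("mid",0),("right",-1),("taken",-2)): print(n,(mid+66*k*ey).round(1))
```

```text
[[ 399.9  -78.6]
 [ 391.2 -144.1]
 [ 382.5 -209.5]
 [ 374.1 -273.4]] [[ 398.2  -77.6]
 [ 389.4 -143.7]
 [ 380.8 -208.7]] [[ -8.75311395 -66.06340417]
 [ -8.61508452 -65.02163844]]
mid [ 442.08419708 -216.96643064]
midV [ 440.35439313 -216.62433706]
free [459.3 -86.1]
left [ 450.7 -151.5]
mid [ 442.1 -217. ]
right [ 433.5 -282.4]
taken [ 424.8 -347.8]
```

Run:
```python
from h import *
print(delta([448,87.4,150],np.pi/2+0.083))
```

```text
(array([ 17.95664365, -30.57779681,  -5.02827306]), np.float64(-0.21518352399841412))
```

```bash
python3 -m pendant '[[0.6,[0,-4.4,-0.8],0],[0.6,[0,-4.4,-0.8],0],[0.6,[1,-4.4,-0.8],0],[0.6,[2,-4.4,-0.8],0],[0.6,[3,-4.4,-0.8],0],[0.6,[4,-4.4,-0.5],0],[0.6,[4,-4.18,-0.53],0],[0.6,[3.96,0,0],-0.11],[0.6,[0,0,0],-0.105],[0.6,[0,0,0],0]]'
cat > look.py <<'E'
from h import *
import sys
env0=None
p=imaging.read_camera("wrist"); cv2.imwrite(f"pics/{sys.argv[1]}.png",p["frame"])
P,M=tool(); print("tcp",P.round(1), "yaw_y",np.arctan2(M[1,1],M[0,1]).round(3),"open",round(env.state()["gripper_width"],1))
z=float(sys.argv[2])
for r in imaging.regions_of(p,"chisel_6"):
    v,u=np.nonzero(r["region"]); W=toplane(p,np.c_[u,v],z)[:,:2]; m=W.mean(0); ev=np.linalg.svd(W-m,full_matrices=False)[2][0]
    ev*=np.sign(ev[0]); s=(W-m)@ev; lo,hi=np.percentile(s,[.3,99.7]); o=m+ev*(lo+94/209*(hi-lo)); ot=m+ev*(hi-115)
    print(round(r["score"],2),np.round(r["rect"]),"len",round(hi-lo,1),"o",o.round(1),"o_from_tip",ot.round(1),"yaw",np.arctan2(ev[1],ev[0]).round(3))
E
python3 look.py c6 21
```

```text
t: 4.75
position: [447.8, 87.6, 149.5]
ee_rot: [0.073, 1.57, -2.987]
wrist_force: [-0.4, -0.6, 0.9]
gripper_width: 56.5
tcp [448.3  87.5 150.2] yaw_y -1.49 open 56.8
0.81 [ 87.  64.  62. 256.] len 212.5 o [448.1 262.2] o_from_tip [450.  261.9] yaw -0.171
0.6 [190.  75.  76. 254.] len 211.9 o [448.  172.1] o_from_tip [449.6 171.8] yaw -0.189
0.58 [  0. 127.  67. 185.] len 151.2 o [422.  338.7] o_from_tip [390.4 335.3] yaw 0.104
0.57 [310.  85.  32. 256.] len 211.5 o [446.9  87. ] o_from_tip [448.3  87.1] yaw 0.089
0.41 [545. 296.  76.  50.] len 77.5 o [ 386.9 -152.3] o_from_tip [ 369.4 -222.5] yaw 1.326
```

View pics/c6.png

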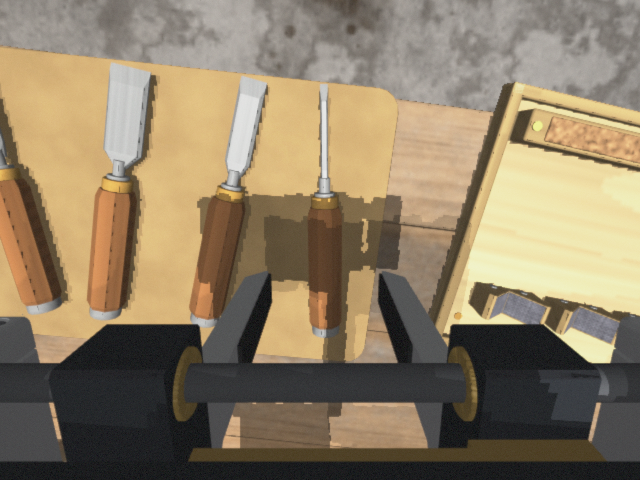

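The wrist view shows the 6 mm chisel centred between the jaws (column ≈325) and in line with the fingers. I'll descend and grip.

```bash
python3 -m pendant '[[0.6,[5,-0.02,0],0.01],[0.6,[5,0,0],0],[0.6,[1.9,0,0],0],[0.6,[1,0,0],0],[0.6,[0,0,0],0]]' 40; python3 -m pendant '[[0,[0,0,0],0],[0,[0,0,0],0],[0,[0,0,0],0],[0,[0,0,0],0],[0,[0,0,0],0],[0,[0,0,0],0]]' 40
```

```text
t: 5.48
position: [448.5, 87.5, 21.4]
ee_rot: [3.039, 1.57, -0.03]
wrist_force: [-0.4, -0.6, 0.1]
gripper_width: 56.4
t: 6.22
position: [448.5, 87.6, 21.6]
ee_rot: [3.021, 1.57, -0.048]
wrist_force: [-0.9, -0.3, 3.7]
gripper_width: 27.8
```

```bash
python3 -m pendant '[[0,[-3,0,0],0],[0,[-4,0,0],0],[0,[-3,0,0],0],[0,[0,0,0],0.11],[0,[0,0,0],0.11],[0,[0,0,0],0]]'
python3 - <<'E'
from h import *
print(delta([459.5,-86.3,60],np.pi/2-0.131)); print(env.state()["position"],env.state()["gripper_width"])
E
```

```text
t: 6.98
position: [447.5, 87.6, 120.2]
ee_rot: [0.259, 1.569, -3.028]
wrist_force: [0.2, 0.1, -1.0]
gripper_width: 27.0
(array([ 6.01756241, 17.02776219, -3.7226159 ]), np.float64(-0.014865565290616445))
[447.50607825  87.59008247 120.1643268 ] 27.018920322268844
```

```bash
python3 -m pendant '[[0,[0,3,-0.7],-0.01],[0,[0,3.5,-0.7],0],[0,[0,3.5,-0.8],0],[0,[0,3.5,-0.8],0],[0,[0,3.5,-0.7],0],[0,[2.5,0,0],0],[0,[0,0,0],0]]'; python3 look.py d6 40
python3 - <<'E'
from h import *
print(delta([459.5,-86.3,60],np.pi/2-0.131))
E
```

```text
t: 7.85
position: [459.1, -85.6, 93.4]
ee_rot: [-0.176, 1.565, 2.829]
wrist_force: [-0.0, 0.6, -1.3]
gripper_width: 27.7
tcp [460.1 -85.6  94.7] yaw_y -1.707 open 27.5
0.98 [295.  40.  56. 409.] len 273.0 o [436.5 -82.9] o_from_tip [471.4 -87.4] yaw -0.126
(array([3.57700567, 0.08973458, 0.12009618]), np.float64(-0.004983428528715805))
```

View pics/d6.png

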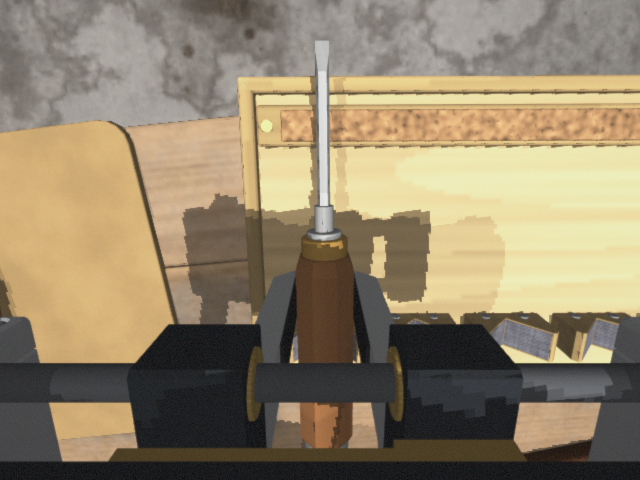

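Run:
```python
from h import *
p=imaging.read_camera("wrist"); P,M=tool()
ex=-M[:,2]
for pit in (-.1,0,.1):
  o=P-[0,0,14.6-1.0]; o=P+[0,0,-0.6]-ex*1.3  # axis at tcp-0.6
  print(pit,proj(p,o+ex*115*np.cos(pit)+np.array([0,0,115*np.sin(pit)-2])), proj(p,o-ex*94*np.cos(pit)-np.array([0,0,94*np.sin(pit)])))
```

```text
-0.1 [[323.21123822  53.37473306]] [[323.31221316 465.17913844]]
0 [[323.09723128  45.54450064]] [[323.37730184 451.58429418]]
0.1 [[322.96786279  39.72343278]] [[323.43594    437.84334638]]
```

```bash
python3 -m pendant '[[0,[2,0.1,0.1],0],[0,[1.5,0,0],0],[0,[1,0,0],0],[0,[0,0,0],0]]'; python3 -m pendant '[[0,[0.3,0,0],0],[0,[0.2,0,0],0],[0,[0,0,0],0]]' 15;  python3 -m pendant '[[0,[0.2,0,0],0],[0,[0.2,0,0],0],[0,[0,0,0],0]]' 10
```

```text
t: 8.5
position: [459.5, -86.4, 50.3]
ee_rot: [-0.146, 1.569, 2.859]
wrist_force: [-0.6, -0.3, -0.2]
gripper_width: 27.6
t: 8.88
position: [460.1, -86.8, 46.1]
ee_rot: [2.656, 1.571, -0.623]
wrist_force: [0.0, 0.1, -0.2]
gripper_width: 28.0
t: 9.25
position: [460.0, -86.7, 41.9]
ee_rot: [-1.041, 1.571, 1.963]
wrist_force: [0.2, 0.7, -0.6]
gripper_width: 27.8
```

```bash
python3 -m pendant '[[0,[0.15,0,0],0],[0,[0,0,0],0]]';  python3 -m pendant '[[0.42,[0,0,0],0],[0.42,[0,0,0],0],[0.42,[0,0,0],0],[0.42,[0,0,0],0],[0.42,[-4,0,0],0],[0.42,[-6,0,0],0],[0.42,[-3,0,0],0],[0.42,[0,0,4],0],[0.42,[0,0,0],0]]'; python3 look.py e6 40
python3 - <<'E'
from h import *
p=imaging.read_camera("scene"); cv2.imwrite("pics/s1.png",cv2.resize(p["frame"][220:420,280:540],None,fx=3,fy=3))
E
```

```text
t: 9.5
position: [460.2, -86.5, 41.2]
ee_rot: [-2.417, 1.57, 0.587]
wrist_force: [-1.1, 1.8, 4.2]
gripper_width: 27.9
t: 10.62
position: [419.1, -81.0, 170.8]
ee_rot: [2.702, 1.57, -0.577]
wrist_force: [0.2, -0.1, -0.6]
gripper_width: 39.6
tcp [420.  -81.2 170.6] yaw_y -1.708 open 39.3
0.94 [306.  27.  33. 268.] len 207.6 o [458.6 -86.2] o_from_tip [457.8 -86.1] yaw -0.144
0.74 [604.  76.  36. 222.] len 181.7 o [ 403.  -334.9] o_from_tip [ 387.9 -334.9] yaw -0.002
0.66 [ 12.  92.  62. 238.] len 199.8 o [450.5 156. ] o_from_tip [445.5 157. ] yaw -0.204
```

View pics/e6.png

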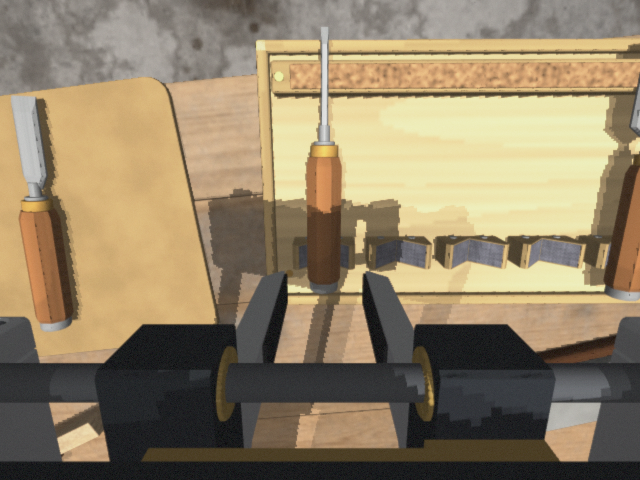

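View pics/s1.png

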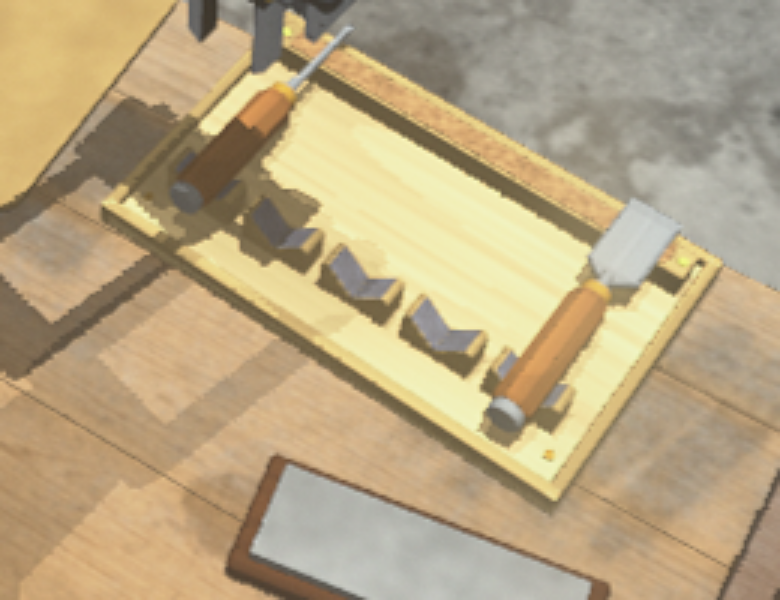

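The 6 mm chisel is seated in the free-end saddle: in the wrist view the blade lies across the rail and the handle is down in its V. Next is the 20 mm.

Run:
```python
from h import *
print(delta([449,171.9,150],np.pi/2-0.19))
```

```text
(array([  2.03284569, -25.4729697 ,   0.66501178]), np.float64(0.052734095124107316))
```

```bash
python3 -m pendant '[[0.6,[0,-4.2,0.1],0],[0.6,[0,-4.3,0.1],0],[0.6,[0,-4.3,0.1],0],[0.6,[0,-4.3,0.1],0],[0.6,[0,-4.3,0.1],0],[0.6,[0,-4.07,0.16],0.05],[0.6,[2.03,0,0],0],[0.6,[0,0,0],0]]'; python3 look.py c20 21;  python3 - <<'E'
from h import *
print(delta([449.2,171.9,21.5],np.pi/2-0.19))
E
```

```text
t: 11.78
position: [447.9, 172.3, 147.8]
ee_rot: [0.472, 1.566, -2.856]
wrist_force: [-0.3, 0.1, -0.4]
gripper_width: 56.3
tcp [448.5 172.1 149. ] yaw_y -1.758 open 56.1
0.95 [621. 151.  19. 131.] len 109.4 o [405.6 -81.9] o_from_tip [350.8 -80.4] yaw -0.027
0.72 [ 48. 132. 132. 189.] len 174.1 o [468.3 347.5] o_from_tip [449.4 344.3] yaw 0.167
0.7 [186. 107.  54. 224.] len 183.2 o [464.4 260.6] o_from_tip [450.4 263.2] yaw -0.184
0.7 [305.  82.  35. 258.] len 212.6 o [447.8 172.1] o_from_tip [449.8 171.7] yaw -0.182
(array([12.84008429, -0.01703231, -0.03243748]), np.float64(0.002511282799291248))
```

View pics/c20.png

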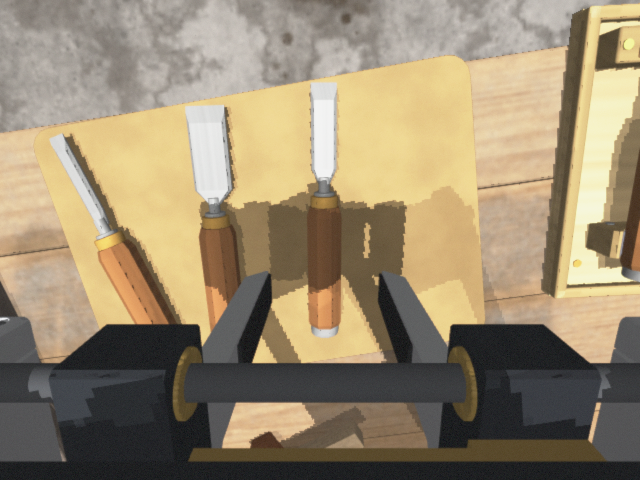

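The 20 mm chisel is centred at column ≈323 and vertical between the jaws. I'll grip and lift it.

```bash
python3 -m pendant '[[0.6,[5,0,0],0],[0.6,[5,0,0],0],[0.6,[1.9,0,0],0],[0.6,[0.9,0,0],0],[0.6,[0,0,0],0]]' 40; python3 -m pendant '[[0,[0,0,0],0],[0,[0,0,0],0],[0,[0,0,0],0],[0,[0,0,0],0],[0,[0,0,0],0],[0,[-3,0,0],0],[0,[-4,0,0],0],[0,[-3,0,0],-0.06],[0,[0,0,0],0]]' 40;python3 - <<'E'
from h import *
print(delta([439,-216.7,120],np.pi/2-0.131)); print(env.state()["gripper_width"],tool()[0])
E
```

```text
t: 12.5
position: [449.3, 171.7, 22.7]
ee_rot: [-2.802, 1.57, 0.152]
wrist_force: [0.7, -0.8, -0.6]
gripper_width: 56.5
t: 13.62
position: [450.3, 172.4, 124.3]
ee_rot: [-2.79, 1.565, 0.224]
wrist_force: [-0.8, 0.2, -2.0]
gripper_width: 27.8
(array([ 0.38043996, 38.73300339, -3.83976511]), np.float64(0.0031714016653241472))
27.802345912010104 [450.26973148 172.36000644 124.32582839]
```

```bash
python3 -m pendant '[[0,[0,3,-0.4],0],[0,[0,4.5,-0.4],0],[0,[0,4.5,-0.4],0],[0,[0,4.5,-0.4],0],[0,[0,4.5,-0.4],0],[0,[0,4.5,-0.4],0],[0,[0,4.5,-0.4],0],[0,[0,4.5,-0.5],0],[0,[0,4.23,-0.5],0],[0,[0,0,0],0]]'; python3 -m pendant '[[0,[3,0,0],0],[0,[0,0,0],0]]'; python3 look.py d20 21;  python3 - <<'E'
from h import *
print(delta([439.5,-216.9,43],np.pi/2-0.131))
E
```

```text
t: 14.88
position: [435.8, -218.7, 119.5]
ee_rot: [-0.311, 1.567, 2.698]
wrist_force: [-0.2, 0.4, -1.1]
gripper_width: 27.3
t: 15.12
position: [434.6, -214.5, 88.2]
ee_rot: [-0.495, 1.562, 2.52]
wrist_force: [-0.0, -0.2, -0.7]
gripper_width: 27.6
tcp [ 435.8 -215.2   90. ] yaw_y -1.698 open 27.7
0.95 [496.  64. 111. 295.] len 200.5 o [ 424.9 -359. ] o_from_tip [ 420.3 -358.5] yaw -0.111
0.75 [296.  41.  56. 408.] len 289.4 o [ 406. -211.] o_from_tip [ 450.  -216.5] yaw -0.124
(array([ 4.83926348,  0.07353727, -0.29308642]), np.float64(0.004485255393458232))
```

View pics/d20.png

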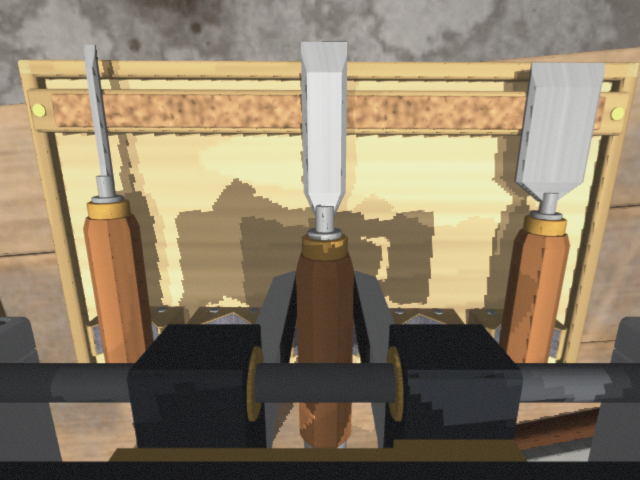

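```bash
python3 -m pendant '[[0,[2,0.07,-0.25],0],[0,[1.5,0,0],0],[0,[0.6,0,0],0],[0,[0,0,0],0]]' 40; python3 -m pendant '[[0,[0.3,0,0],0],[0,[0.2,0,0],0],[0,[0,0,0],0],[0,[0.2,0,0],0],[0,[0,0,0],0]]' 12
python3 - <<'E'
from h import *
print(tool()[0])
E
```

```text
t: 15.72
position: [439.5, -217.8, 51.0]
ee_rot: [-0.405, 1.57, 2.609]
wrist_force: [-0.3, 0.3, -1.5]
gripper_width: 27.4
t: 16.35
position: [439.7, -218.0, 44.2]
ee_rot: [-2.69, 1.571, 0.324]
wrist_force: [0.5, 0.0, -0.3]
gripper_width: 27.9
[ 439.65709672 -218.01798768   44.19794161]
```

```bash
python3 -m pendant '[[0,[0.15,0,0],0],[0,[0.15,0,0],0],[0,[0,0,0],0]]'; python3 -m pendant '[[0.42,[0,0,0],0],[0.42,[0,0,0],0],[0.42,[0,0,0],0],[0.42,[0,0,0],0],[0.42,[-4,0,0],0],[0.42,[-6,0,0],0],[0.42,[-3,0,0],0],[0.42,[0,0,3],0],[0.42,[0,0,0],0]]'; python3 look.py e20 40
python3 - <<'E'
from h import *
print(delta([451,262.0,150],np.pi/2-0.17))
E
```

```text
t: 16.73
position: [439.9, -218.0, 43.1]
ee_rot: [2.975, 1.57, -0.294]
wrist_force: [-2.9, 2.4, 9.6]
gripper_width: 27.6
t: 17.85
position: [409.2, -214.2, 171.7]
ee_rot: [2.578, 1.57, -0.692]
wrist_force: [1.2, 0.4, -0.4]
gripper_width: 39.5
tcp [ 409.8 -214.2  171.2] yaw_y -1.699 open 39.7
0.95 [303.  38.  37. 267.] len 210.6 o [ 439.3 -217.1] o_from_tip [ 440.2 -217.2] yaw -0.144
0.92 [452.  52.  72. 260.] len 211.1 o [ 417.  -346.3] o_from_tip [ 418.2 -346.4] yaw -0.119
0.72 [142.  38.  48. 267.] len 209.5 o [458.5 -86.3] o_from_tip [458.8 -86.3] yaw -0.154
(array([  2.09410192, -47.75753432,   1.99196296]), np.float64(0.042502956522885604))
```

View pics/e20.png

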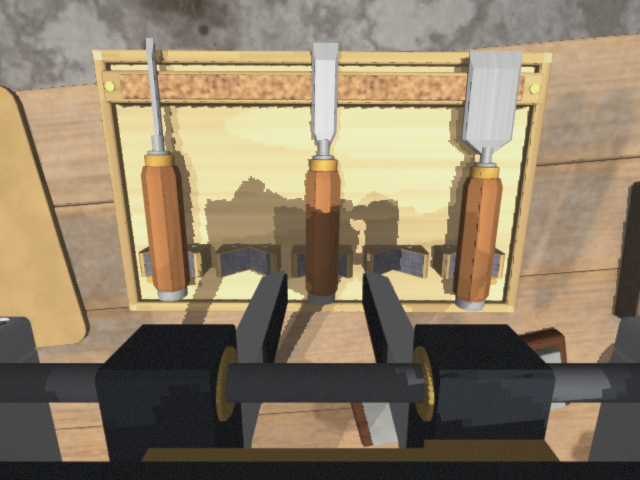

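The 20 mm chisel is seated in the middle saddle, parallel with the other two. Next is the 30 mm.

```bash
python3 -m pendant '[[0.55,[0,-4,0.2],0],[0.55,[0,-4.8,0.2],0],[0.55,[0,-4.8,0.2],0],[0.55,[0,-4.8,0.2],0],[0.55,[0,-4.8,0.2],0],[0.55,[0,-4.8,0.2],0],[0.55,[0,-4.8,0.2],0],[0.55,[0,-4.8,0.2],0],[0.55,[0,-4.8,0.2],0],[0.55,[0,-4.6,0.2],0]]'; python3 -m pendant '[[0.55,[2.1,-0.7,0],0.04],[0.55,[0,0,0],0],[0.55,[0,0,0],0]]'; python3 look.py c30 21;  python3 - <<'E'
from h import *
print(delta([450.5,262,21.5],np.pi/2-0.167))
E
```

```text
t: 19.2
position: [449.8, 256.7, 170.2]
ee_rot: [0.527, 1.57, -2.741]
wrist_force: [0.4, -0.4, 0.3]
gripper_width: 51.4
t: 19.58
position: [450.8, 261.2, 150.0]
ee_rot: [0.947, 1.57, -2.361]
wrist_force: [0.2, -0.5, -0.5]
gripper_width: 51.4
tcp [451.  261.2 150.6] yaw_y -1.738 open 51.7
0.9 [303.  88.  36. 252.] len 213.2 o [448.6 262.4] o_from_tip [450.9 262.1] yaw -0.153
0.72 [162. 112. 122. 234.] len 212.2 o [448.3 344.5] o_from_tip [450.  344.8] yaw 0.173
(array([12.94094589, -0.07446123,  0.09092786]), np.float64(-0.000875127591324798))
```

View pics/c30.png

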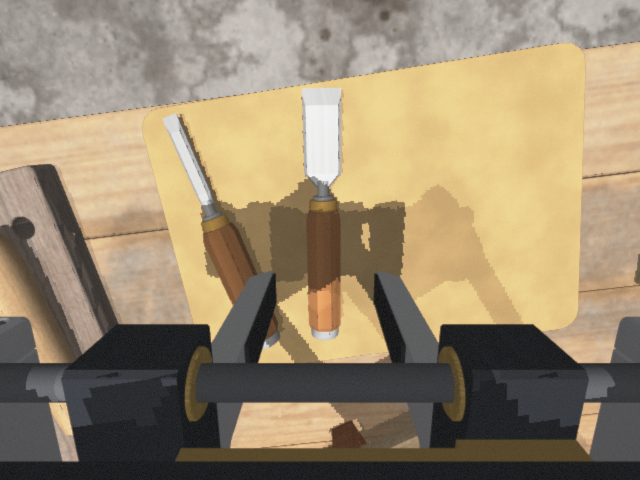

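```bash
python3 -m pendant '[[0.55,[5,-0.1,0.08],-0.01],[0.55,[5,0,0],0],[0.55,[1.9,0,0],0],[0.55,[1,0,0],0],[0.55,[0,0,0],0]]' 40; python3 -m pendant '[[0,[0,0,0],0],[0,[0,0,0],0],[0,[0,0,0],0],[0,[0,0,0],0],[0,[0,0,0],0],[0,[-3,0,0],0],[0,[-4,0,0],0],[0,[-3,0,0],-0.03],[0,[0,0,0],0]]' 45;python3 - <<'E'
from h import *
print(delta([430,-282,120],np.pi/2-0.131)); print(env.state()["gripper_width"],tool()[0])
E
```

```text
t: 20.3
position: [450.3, 262.3, 21.6]
ee_rot: [-2.745, 1.57, 0.238]
wrist_force: [-0.4, -0.7, 0.2]
gripper_width: 51.7
t: 21.42
position: [451.2, 263.3, 123.0]
ee_rot: [-2.565, 1.566, 0.449]
wrist_force: [-0.1, 0.2, -1.6]
gripper_width: 27.7
(array([ 0.1777125 , 54.35388029, -4.83121526]), np.float64(0.003508618232703764))
27.650518917583984 [451.17617977 263.26543196 122.9716382 ]
```

```bash
python3 -m pendant '[[0,[0,3,-0.3],0],[0,[0,4.5,-0.4],0],[0,[0,5,-0.4],0],[0,[0,5,-0.4],0],[0,[0,5,-0.4],0],[0,[0,5,-0.4],0],[0,[0,5,-0.4],0],[0,[0,5,-0.5],0],[0,[0,5,-0.5],0],[0,[0,5,-0.5],0]]'; python3 -m pendant '[[0,[0,4,-0.4],0],[0,[0,2.5,-0.2],0],[0,[0,0,0],0],[0,[3,0,0],0],[0,[0,0,0],0]]'; python3 look.py d30 21;  python3 - <<'E'
from h import *
print(delta([431,-282.5,51],np.pi/2-0.131))
E
```

```text
t: 22.68
position: [429.8, -214.6, 118.2]
ee_rot: [-0.534, 1.566, 2.48]
wrist_force: [-0.4, 0.2, -1.8]
gripper_width: 27.5
t: 23.3
position: [426.7, -276.1, 87.1]
ee_rot: [-0.612, 1.562, 2.403]
wrist_force: [0.0, 1.0, -2.2]
gripper_width: 27.6
tcp [ 427.8 -277.1   89. ] yaw_y -1.697 open 27.4
0.93 [406.  63.  88. 260.] len 169.1 o [ 442.8 -355.8] o_from_tip [ 421.  -353.1] yaw -0.123
0.85 [291.  44.  69. 403.] len 286.5 o [ 397.9 -272.8] o_from_tip [ 440.3 -278.1] yaw -0.124
0.85 [201.  50.  51. 274.] len 175.7 o [ 463.3 -215.4] o_from_tip [ 445.2 -212.5] yaw -0.157
0.78 [  0. 132.  66. 231.] len 154.5 o [439.3 -71.4] o_from_tip [409.6 -67.5] yaw -0.131
(array([ 3.94378799,  0.43287453, -0.2935789 ]), np.float64(0.004655872016795293))
```

View pics/d30.png

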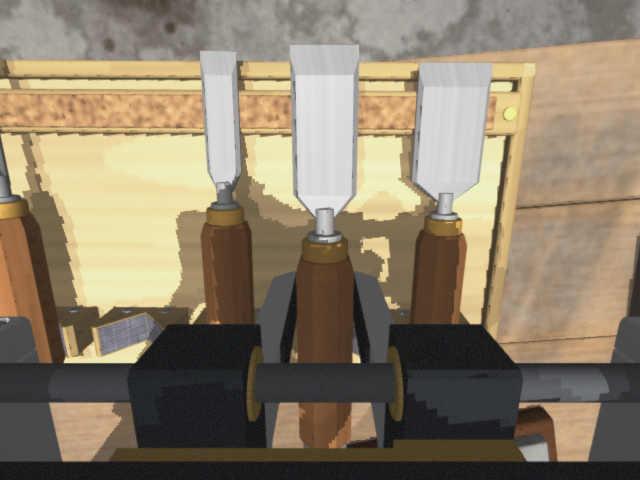

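```bash
python3 -m pendant '[[0,[0,0.43,-0.28],0],[0,[2,0,0],0],[0,[1.4,0,0],0],[0,[0.6,0,0],0],[0,[0,0,0],0],[0,[0,0,0],0]]' 40
python3 - <<'E'
from h import *
print(delta([431,-282.5,43],np.pi/2-0.131))
E
```

```text
t: 24.15
position: [431.7, -284.1, 51.9]
ee_rot: [2.554, 1.569, -0.715]
wrist_force: [0.3, -0.5, -2.7]
gripper_width: 27.3
(array([ 0.88942885, -0.15358338,  0.09052271]), np.float64(0.0038149680304138123))
```

```bash
python3 -m pendant '[[0,[0.3,-0.12,0.08],0],[0,[0.3,0,0],0],[0,[0.2,0,0],0],[0,[0,0,0],0]]' 12; python3 -m pendant '[[0,[0.15,0,0],0],[0,[0.15,0,0],0],[0,[0,0,0],0]]'
```

```text
t: 24.65
position: [430.4, -282.4, 42.9]
ee_rot: [-0.44, 1.57, 2.574]
wrist_force: [0.1, -0.3, -3.0]
gripper_width: 27.8
t: 25.02
position: [430.8, -282.5, 42.0]
ee_rot: [2.673, 1.57, -0.596]
wrist_force: [-2.7, 3.5, 6.7]
gripper_width: 27.9
```

```bash
python3 -m pendant '[[0.4,[0,0,0],0],[0.4,[0,0,0],0],[0.4,[0,0,0],0],[0.4,[0,0,0],0],[0.4,[-4,0,0],0],[0.4,[-6,0,0],0],[0.4,[-3,0,0],0],[0.4,[0,0,3],0],[0.4,[0,0,0],0]]'; python3 look.py e30 40
python3 - <<'E'
from h import *
print(delta([449.7,344.8,150],np.pi/2+0.172))
E
```

```text
t: 26.15
position: [400.2, -278.7, 170.7]
ee_rot: [2.454, 1.57, -0.816]
wrist_force: [-0.6, 0.5, -0.6]
gripper_width: 37.4
tcp [ 400.7 -278.7  170.2] yaw_y -1.699 open 37.8
0.96 [ 58.  32.  59. 272.] len 209.8 o [459.2 -86.6] o_from_tip [459.6 -86.6] yaw -0.156
0.81 [224.  39.  39. 268.] len 210.2 o [ 438.8 -216.7] o_from_tip [ 439.5 -216.8] yaw -0.158
0.78 [305.  46.  38. 261.] len 211.1 o [ 429.1 -281.8] o_from_tip [ 430.3 -282. ] yaw -0.136
0.74 [380.  50.  56. 256.] len 206.8 o [ 418.5 -347.3] o_from_tip [ 417.3 -347.1] yaw -0.112
(array([  1.99929047, -62.45765275,   3.10302711]), np.float64(-0.29954074683806464))
```

View pics/e30.png

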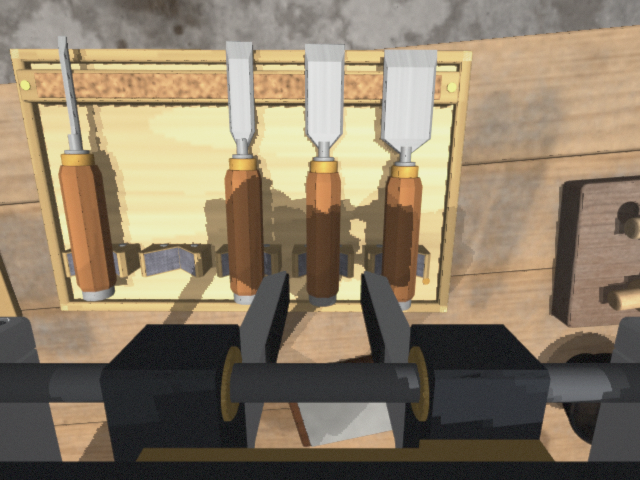

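The 30 mm chisel is seated in the right saddle. The 12 mm is the last one.

```bash
python3 -m pendant '[[0.55,[0,-4,0.2],0],[0.55,[0,-5,0.25],0],[0.55,[0,-5,0.25],0],[0.55,[0,-5,0.25],0],[0.55,[0,-5,0.25],0],[0.55,[0,-5,0.25],0],[0.55,[0,-5,0.25],0],[0.55,[0,-5,0.25],0],[0.55,[0,-5,0.25],0],[0.55,[0,-5,0.25],0]]'; python3 -m pendant '[[0.55,[0,-5,0.25],0],[0.55,[0,-4.5,0.2],0],[0.55,[0,-3.5,0.2],0],[0.55,[1,0,0],-0.15],[0.55,[1,0,0],-0.15],[0.55,[0,0,0],0],[0.55,[0,0,0],0]]'; python3 look.py c12 21;  python3 - <<'E'
from h import *
print(delta([449.9,344.8,21.5],np.pi/2+0.172))
E
```

```text
t: 27.5
position: [438.9, 212.7, 169.4]
ee_rot: [0.475, 1.57, -2.793]
wrist_force: [0.6, 0.3, -0.2]
gripper_width: 52.0
t: 28.38
position: [448.9, 340.5, 150.0]
ee_rot: [0.337, 1.571, -2.633]
wrist_force: [-0.9, -0.1, 0.8]
gripper_width: 51.5
tcp [449.1 340.5 150.3] yaw_y -1.4 open 52.0
0.96 [299.  84.  39. 251.] len 211.5 o [448.1 344.8] o_from_tip [449.5 345. ] yaw 0.176
(array([12.90683663, -0.4130691 , -0.14262554]), np.float64(-0.0006237029385083304))
```

View pics/c12.png

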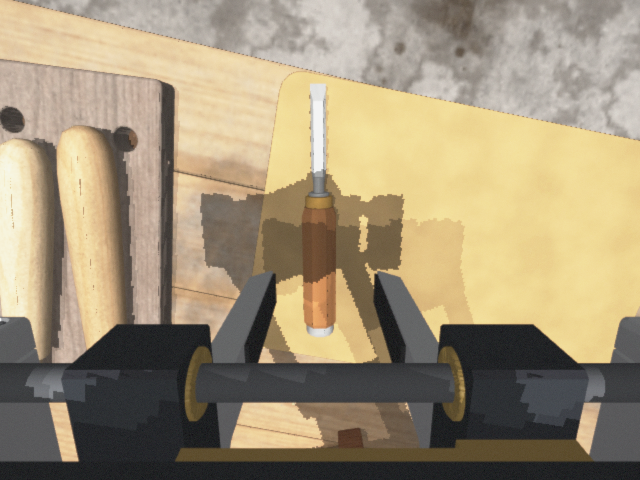

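```bash
python3 -m pendant '[[0.55,[3,-0.43,-0.07],0],[0.55,[5,0,0],0],[0.55,[3,0,0],0],[0.55,[1.9,0,0],0],[0.55,[0,0,0],0]]' 40; python3 -m pendant '[[0,[0,0,0],0],[0,[0,0,0],0],[0,[0,0,0],0],[0,[0,0,0],0],[0,[0,0,0],0],[0,[-3,0,0],0],[0,[-4,0,0],0],[0,[-3,0,0],0.15],[0,[0,0,0],0.155],[0,[0,0,0],0]]' 40;python3 - <<'E'
from h import *
print(delta([448,-151.5,120],np.pi/2-0.131)); print(env.state()["gripper_width"],tool()[0])
E
```

```text
t: 29.1
position: [448.8, 344.5, 20.8]
ee_rot: [0.508, 1.57, -2.462]
wrist_force: [-0.1, 0.2, 0.1]
gripper_width: 51.7
t: 30.35
position: [448.4, 344.3, 120.6]
ee_rot: [0.825, 1.57, -2.447]
wrist_force: [0.7, -0.5, -1.7]
gripper_width: 27.6
(array([ 0.09586578, 49.16713229, -6.41009454]), np.float64(0.0006419349365454075))
27.555865586035935 [448.35538791 344.33267335 120.61129385]
```

```bash
python3 -m pendant '[[0,[0,3,-0.4],0],[0,[0,4.5,-0.6],0],[0,[0,5,-0.6],0],[0,[0,5,-0.7],0],[0,[0,5,-0.7],0],[0,[0,5,-0.7],0],[0,[0,5,-0.6],0],[0,[0,5,-0.6],0],[0,[0,5,-0.6],0],[0,[0,4.5,-0.6],0]]'; python3 -m pendant '[[0,[0,2.1,-0.3],0],[0,[0,0,0],0],[0,[3,0,0],0],[0,[0,0,0],0],[0,[0,0,0],0]]'; python3 look.py d12 21;  python3 - <<'E'
from h import *
print(delta([448,-151.5,51],np.pi/2-0.131))
E
```

```text
t: 31.6
position: [446.2, -130.8, 120.0]
ee_rot: [-0.258, 1.569, 2.753]
wrist_force: [0.5, 0.5, -1.7]
gripper_width: 27.7
t: 32.22
position: [447.6, -149.7, 91.5]
ee_rot: [-1.636, 1.571, 1.375]
wrist_force: [-0.2, -0.7, -0.9]
gripper_width: 27.6
tcp [ 448.  -150.1   92.1] yaw_y -1.701 open 27.7
0.92 [400.  62.  63. 260.] len 172.5 o [ 463.5 -226.3] o_from_tip [ 443.5 -223.7] yaw -0.132
0.77 [586.  82.  54. 278.] len 189.5 o [ 422.9 -352.5] o_from_tip [ 412.2 -352. ] yaw -0.048
0.75 [195.  56.  52. 269.] len 174.6 o [483.4 -84.4] o_from_tip [464.7 -81.5] yaw -0.153
(array([4.13491815, 0.115933  , 0.00660117]), np.float64(6.825099570795246e-05))
```

View pics/d12.png

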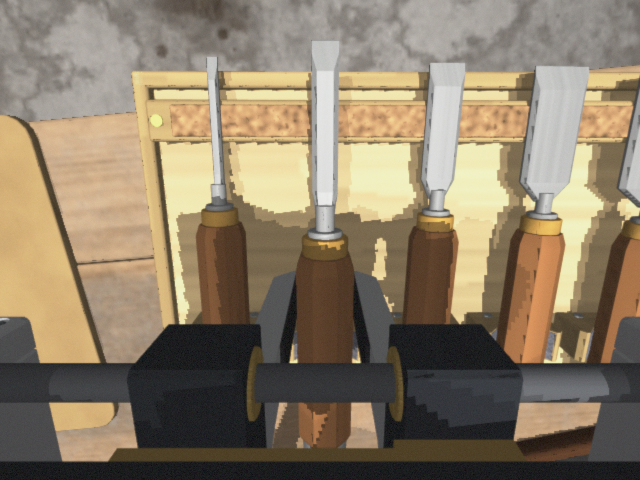

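```bash
python3 -m pendant '[[0,[2,0.1,0],0],[0,[1.5,0,0],0],[0,[0.6,0,0],0],[0,[0,0,0],0]]' 40; python3 -m pendant '[[0,[0.3,0,0],0],[0,[0.3,0,0],0],[0,[0.2,0,0],0],[0,[0,0,0],0]]' 12;  python3 -m pendant '[[0,[0.1,0,0],0],[0,[0,0,0],0]]'
python3 - <<'E'
from h import *
print(delta([448,-151.5,41],np.pi/2-0.131))
E
```

```text
t: 32.83
position: [447.1, -151.4, 49.9]
ee_rot: [-0.248, 1.57, 2.761]
wrist_force: [0.3, -0.2, -0.3]
gripper_width: 27.3
t: 33.33
position: [447.3, -151.5, 42.2]
ee_rot: [-1.908, 1.571, 1.102]
wrist_force: [-0.9, 1.2, -0.1]
gripper_width: 28.1
t: 33.58
position: [447.4, -151.5, 41.8]
ee_rot: [-3.104, 1.57, -0.095]
wrist_force: [-1.2, 0.4, 4.2]
gripper_width: 27.8
(array([ 0.08388879, -0.00944784, -0.05543116]), np.float64(-0.0012008407297656731))
```

```bash
python3 -m pendant '[[0.4,[0,0,0],0],[0.4,[0,0,0],0],[0.4,[0,0,0],0],[0.4,[0,0,0],0],[0.4,[-4,0,0],0],[0.4,[-6,0,0],0],[0.4,[-5,0,0],0],[0.4,[-3,0,6],0],[0.4,[0,0,3],0],[0.4,[0,0,0],0]]'; python3 look.py e12 40;  python3 - <<'E'
from h import *
p=imaging.read_camera("scene"); cv2.imwrite("pics/s2.png",cv2.resize(p["frame"][220:420,280:540],None,fx=3,fy=3))
E
```

```text
t: 34.83
position: [361.5, -140.2, 220.0]
ee_rot: [2.727, 1.568, -0.548]
wrist_force: [0.2, 0.0, -0.3]
gripper_width: 37.5
tcp [ 362.2 -140.3  219.4] yaw_y -1.704 open 37.8
0.75 [234.   0.  37. 229.] len 192.0 o [453.3 -85.4] o_from_tip [444.1 -84.1] yaw -0.145
0.69 [375.   0.  37. 228.] len 195.6 o [ 435.3 -216.2] o_from_tip [ 428.  -215.2] yaw -0.14
0.64 [442.   2.  57. 227.] len 196.7 o [ 426.1 -281.2] o_from_tip [ 419.4 -280.4] yaw -0.127
0.63 [307.   0.  35. 228.] len 195.9 o [ 443.3 -150.5] o_from_tip [ 436.1 -149.5] yaw -0.141
0.61 [506.   2.  73. 230.] len 201.6 o [ 414.8 -345.6] o_from_tip [ 410.7 -345.2] yaw -0.117
```

View pics/e12.png

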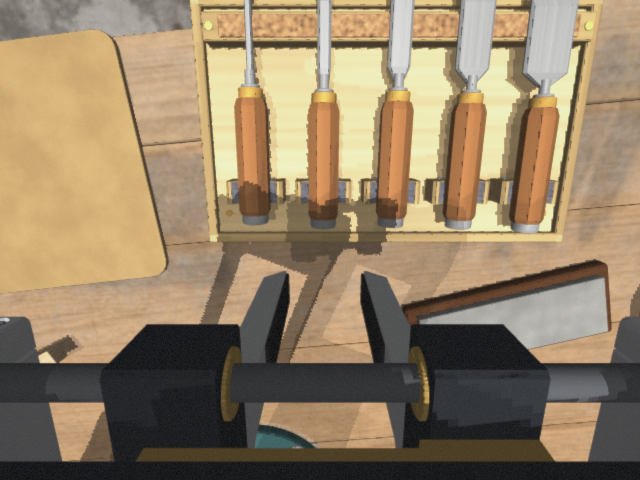

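View pics/s2.png

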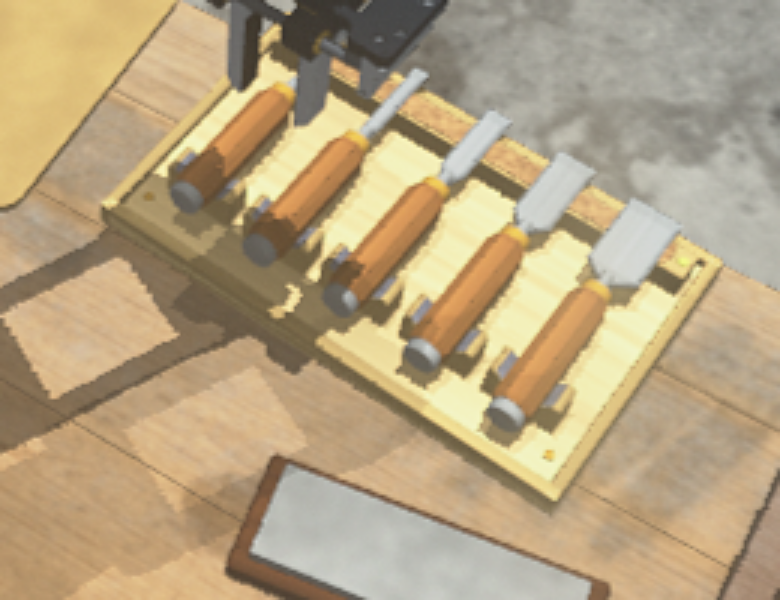

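All five are seated in order (left to right in the wrist view 6, 12, 20, 30, 40, with handles at columns ≈252, 323, 396, 466 and 536), and the gripper is clear. I'm handing in.

```bash
python3 -c "
from station import env
s=env.state(); print(s['t'],s['wrist_force']); print(env.job_done())"
```

```text
34.975 [0.14947833 0.23319308 0.07662208]
the job is handed in; nothing more can be done
None
```

I laid the 6, 20, 30 and 12 mm chisels in the empty saddles and handed the job in at about 35 s of the 90 s allowed. The 40 mm chisel was already at the right end of the rack. From that end the row now reads 40, 30, 20, 12, 6.

**Last pictures:** In the wrist and scene views all five handles sit down in their Vs. The four blades whose ends show lie across the rail. In the last scene view the gripper covers the 6 mm blade, but it lay across the rail in the earlier pictures. The gripper was clear of everything and the wrist force was close to zero.

**Measured positions:** After each release I measured the 6, 20 and 30 mm chisels. They were within about 1 mm sideways and 4 mm lengthwise of my saddle estimates, and within about 0.03 rad in direction.

**Weaker checks:**
- **12 mm chisel:** In its only picture after release, the blade tips were cut off by the image edge. Its sideways position (within about 1 mm) and direction are good, but its lengthwise position comes from where the gripper let go of it.
- **40 mm chisel:** It reads about 6 mm short, lengthwise, of my saddle estimate. My readings of it stayed within a few mm throughout, and nothing touched it.
- **Height and tilt:** I judged these from the pictures and the contact force when each chisel was set down, and did not measure them directly.

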